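Find the setting blade that fits the vice gap by feel

ROBOT

A 7-joint arm with a two-finger parallel gripper is mounted at the origin on the work surface. World frame = base frame: x ahead of the robot, y to its left, z up, the work surface at z = 0. Lengths are in mm, angles in rad, forces in N, time in s.
With the tool pointing down it reaches from about 425 to 875 mm from the base axis. Payload 8.4 kg.
Tool frame: the origin (TCP) lies midway between the tips of the shut fingers; the grasp point (between the pads) lies 19 mm behind it; z points along the fingers, y is the direction in which the jaws open and shut (so a half turn about z gives the same grasp; the last joint's range is limited). The gripper opens to 85 mm and grips with 20 to 120 N. Pads are 22 mm wide; open, the fingers measure 114 mm over their backs; the gripper's body (76 mm by 85 mm) begins 54 mm behind the grasp point. The pads swing forward as they close: fully open they stand 13 mm farther back than shut.
Start: joints at [1.014, 0.333, 0.04, 1.465, -0.013, 1.343, -0.059], TCP at [287.259, -583.049, 231.308] pointing down, gripper open.
Joint ranges: [-2.58, 2.58], [-0.38, 2.09], [-1.3, 1.39], [0.25, 2.4], [-1.5, 4.64], [0.08, 2.09], [-2.65, 2.65]. Speed limits (rad/s): [2.22, 2.22, 2.79, 2.79, 3.14, 3.14, 3.14].

INTERFACE

Orientations are given as [roll, pitch, yaw] about the fixed x, y, z axes, in that order (R = Rz(yaw) Ry(pitch) Rx(roll)).
In Python, from rig import env gives the robot as it stands. The module is installed in compiled form; this text tells all that it offers. Calls block until the motion is done:
- env.goto(position, orientation): joint-space move of the TCP to a pose.
- env.line_to(position, frame=None, velocity=150): straight line of the TCP; frame=None keeps the orientation; velocity is the mean speed in mm/s.
- env.movej(angles): joint-space move.
- env.gripper_open() and env.gripper_close(newtons=None): open the fingers fully, or close them until they stop; newtons is the grip in N (None keeps the last).
- env.pause(seconds).
- env.inverse_kinematics(position, orientation): joint angles nearest the present ones, or None.
- env.capture(name): name is "side" or "top" or "wrist"; returns a dict with "pixels" (400x640x3 uint8, red, green, blue), "mtx" (3x3 intrinsics, pixels), "R" (3x3) and "t" (3): a world point X has camera coordinates R X + t. Camera axes: x right, y down, z forward; pixel columns grow to the right and rows downward; lengths in mm; the calibration is good to about 2 mm. A picture is of the moment at which its call begins. There is no depth.
A pose or a line that the arm cannot do raises env.PlanningError and nothing moves.
- env.job_done(): hands the job in, once; it reports no verdict.
Readings, each from a call of its own:
- env.current_time_s(): time.
- env.current_joints(): joint angles.
- env.current_joint_velocities(): joint speeds.
- env.current_effort(): joint torques, N m.
- env.current_tool_pos(): TCP position.
- env.current_orientation(): TCP orientation.
- env.current_ft_force(): force on the tool from outside, world axes, zero at the start.
- env.current_moment(): the same for the moment, N m.
- env.current_gripper_width(): opening from 0.0 (shut) to 1.0 (fully open).
Only numpy, scipy, OpenCV 4.12 (cv2) and the standard library are available. Lean on these libraries where they do the work, as an engineer would, in place of code of your own. Each camera call takes 0.05 s, during which the arm holds its last target. There are 200 camera calls.

TASK

The opening of the little bench vice is not known: find by feel which of the three setting blades in the rack fits it, sliding a blade gently down between the two cheeks: a blade that is too thick will not go in, one that is too thin goes in without any drag, and the right one slides in with a drag and stays where you leave it. Leave the right blade standing upright in the gap, with about half of its length pushed down between the cheeks and lips so that it holds there by itself with the handle clear above the vice, and the other two blades hanging in the rack. Never force a blade against the vice, and leave the other things on the bench alone.

Things in the scene. Friction and masses are not known exactly. Their poses are not given: they have to be found in the camera images.
- vice_gap (a point): gap of the grey bench vice (fixed to the bench): point on the fixed steel cheek's face, midway along the cheeks, at the mouth of the parallel part of the gap, 67 mm above the bench. z up; x squarely across the gap, from the fixed to the spring cheek; y along the cheeks (44 mm long). From here down the faces are parallel and upright for 27 mm, then free space to 20 mm above the bench.
- vice_lips (a point): the lead-in lips of the same vice: point 12 mm above vice_gap (79 mm above the bench), same axes. Between the two points each cheek's lip leans outwards by 4 mm. Nothing of the vice is higher than this.
- vice: the same vice, origin on the bench right under vice_gap, same axes. Fixed cheek rigid at x = 0; the spring cheek's face stands at an unknown x of 2.8 to 8.2 mm, needs 2 N to start yielding outwards, 1.5 N more per mm, and meets a hard stop after 2.6 mm. Too thick a blade sticks in the lips; a fitting one drags steadily (2 to 8 N; up to 15 N in the lips); too thin a one does not drag and would drop. If two blades drag, either is right.
- rack: the wooden blade rack, fixed to the bench, 52 x 200 x 65 mm (x, y, z), origin at the centre of its underside. In its top are three slots at y = -66, 0 and +66 mm, each 13 mm (x) by 29 mm (y), 60 mm deep. A blade in a slot hangs from its handle, whose underside rests on the rack's top.
- blade_thin_handle (a point): centre of the grey handle of the thin blade, which starts in any one slot of the rack. Handle 24 mm (x) by 30 mm (y) by 36 mm high (the wider, the thicker the blade). From mid-underside, 18 mm below this point, a steel blade 5 mm thick (x), 24 mm wide (y), 55 mm long points down; rounded tip 73 mm below this point. About 60 g. A half turn about z changes nothing.
- blade_mid_handle (a point): centre of the grey handle of the mid blade, which starts in any one slot of the rack. Handle 24 mm (x) by 42 mm (y) by 36 mm high (the wider, the thicker the blade). From mid-underside, 18 mm below this point, a steel blade 7 mm thick (x), 24 mm wide (y), 55 mm long points down; rounded tip 73 mm below this point. About 60 g. A half turn about z changes nothing.
- blade_thick_handle (a point): centre of the grey handle of the thick blade, which starts in any one slot of the rack. Handle 24 mm (x) by 54 mm (y) by 36 mm high (the wider, the thicker the blade). From mid-underside, 18 mm below this point, a steel blade 9 mm thick (x), 24 mm wide (y), 55 mm long points down; rounded tip 73 mm below this point. About 60 g. A half turn about z changes nothing.
- model: a white plaster tooth model, 64 mm across and 25 mm high; a bystander, loose. Origin at the centre of its underside.
- jar: a small amber jar, 52 mm across, 60 mm high; a bystander, loose. Origin at the centre of its underside.
- casting_ring: an upright dark steel ring, 52 mm across, 50 mm high; a bystander, loose. Origin at the centre of its underside.
- spatula: a spatula lying on the bench, 170 mm long; a bystander, loose.
- mug: a white mug, 90 mm high; a bystander, loose. Origin at the centre of its underside.
- tray: an empty orange parts tray 100 x 140 x 35 mm; a bystander, loose. Origin at the centre of its underside.
- flask: a white bottle, 48 mm across, 110 mm high; a bystander, loose. Origin at the centre of its underside.
Mind the look-alikes: they are no part of the job. Leave any blue look-alike of the part that bears blade_mid_handle alone.

How it is judged:
By the outcome, as a careful person would: the job done as asked, in the order asked, and still so for the second after the job is handed in, with the robot touching nothing.
It also fails if it takes over 72 s, if anything falls off the work surface, if the arm or the gripper's body presses on something with over 40 N, if the wrist force passes 120 N, or if a joint passes its speed limit or range.

## Working session

There is one attempt and no reset: what is moved stays moved. The work goes in short steps, each a Python script; the robot and the scene stay as the last script left them, time stands still between calls to the robot, and variables do not carry over. Pictures are saved under pics/ and viewed, about 8 in all and at most 12, crops included, and the job is handed in when it is done.

```bash
mkdir -p pics
python3 - <<'E'
from rig import env
import cv2,numpy as np,pickle
for n in("side","top"):
    c=env.capture(n); pickle.dump(c,open(f"pics/{n}0.pkl","wb"))
    cv2.imwrite(f"pics/{n}0.png",cv2.cvtColor(c["pixels"],cv2.COLOR_RGB2BGR))
    print(n,c["mtx"].round(1).tolist(),(-c["R"].T@c["t"]).round(0),c["R"].round(3).tolist())
print(env.current_time_s(),env.current_orientation(),env.current_ft_force(),env.current_gripper_width())
E
```

```text
side [[510.2, 0.0, 314.1], [0.0, 510.2, 199.3], [0.0, 0.0, 1.0]] [-281.  822.  857.] [[-0.718, -0.696, 0.012], [-0.383, 0.38, -0.842], [0.581, -0.609, -0.54]]
top [[400.7, 0.0, 316.8], [0.0, 400.7, 203.6], [0.0, 0.0, 1.0]] [ 336.  -47. 1165.] [[0.09, -0.996, 0.005], [-0.972, -0.089, -0.215], [0.215, 0.015, -0.977]]
0.1 [-3.14016222e+00  1.30626419e-04  4.57743089e-01] [-0.21262764 -0.21170378  0.78932505] 1.0011284756497334
```

View pics/top0.png

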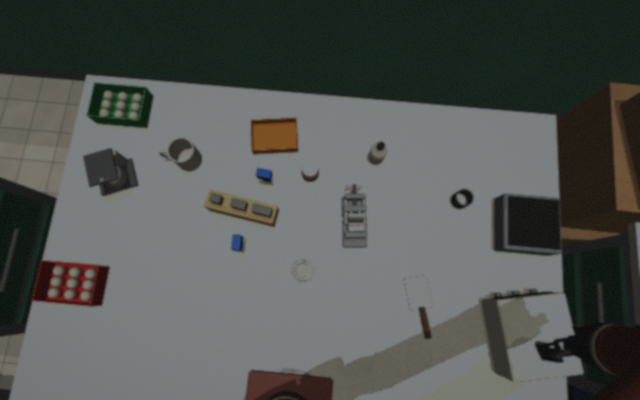

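View pics/side0.png

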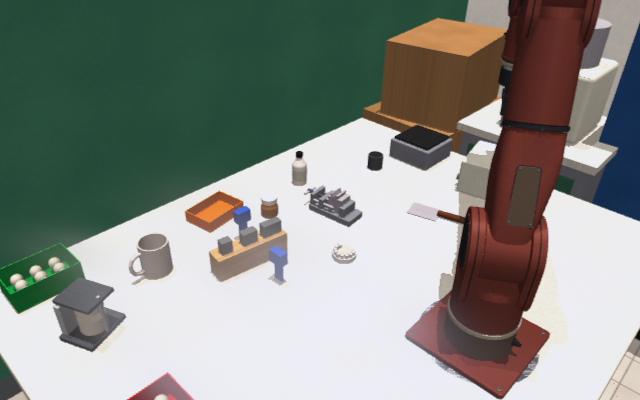

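The top view shows the rack at about (241,207), with its handles running thin, mid, thick from left to right at (213,200), (239,204) and (262,211). The vice is at about (354,217), and the blue look-alikes are at (264,175) and (237,242). The side view agrees. Next I'll get coarse positions and take wrist-camera views above the rack and vice.

```bash
cat > h.py <<'E'
from rig import env
import cv2,numpy as np,pickle
def ray(c,uv,z):
    d=c["R"].T@np.linalg.inv(c["mtx"])@np.array([uv[0],uv[1],1.]); o=-c["R"].T@c["t"]
    return o+d*(z-o[2])/d[2]
def proj(c,X):
    p=c["mtx"]@(c["R"]@np.asarray(X,float)+c["t"]); return p[:2]/p[2]
def snap(cam,name):
    c=env.capture(cam); pickle.dump(c,open(f"pics/{name}.pkl","wb"))
    cv2.imwrite(f"pics/{name}.png",cv2.cvtColor(c["pixels"],cv2.COLOR_RGB2BGR)); return c
def load(name): return pickle.load(open(f"pics/{name}.pkl","rb"))
E
python3 - <<'E'
from h import *
c=load("top0")
for n,uv,z in(("thin",(213,199),101),("mid",(239,203),101),("thick",(262,210),101),("vice",(354,217),70),("rackL",(207,200),65),("rackR",(277,216),65)):
    print(n,ray(c,uv,z).round(0))
V=ray(c,(354,217),70); K=ray(c,(241,206),90)
k=ray(c,(262,210),101)-ray(c,(213,199),101); print("rack y dir deg",np.degrees(np.arctan2(k[1],k[0])))
for yaw in(1.57,-1.57,0.2):
    for P in(V,K):
        print(yaw,env.inverse_kinematics([P[0]-60,P[1],330],[np.pi,0,yaw]))
E
```

```text
thin [557. 252. 101.]
mid [553. 180. 101.]
thick [539. 115. 101.]
vice [ 549. -137.   70.]
rackL [560. 278.  65.]
rackR [533.  77.  65.]
rack y dir deg -97.58363069990709
1.57 [ 0.59788968  0.02900595 -0.41909405  1.62509221  0.01184072  1.49000913
  0.17720009]
1.57 [ 0.45168693  0.10054802 -0.93824899  1.58474517  0.08126512  1.49751459
 -0.49090517]
-1.57 None
-1.57 None
0.2 [ 0.47264912  0.02227287 -0.29096508  1.63065304  0.0064102   1.4896043
 -1.18956401]
0.2 [ 0.6043001   0.134451   -1.12037789  1.58018354  0.12125121  1.5030888
 -1.89155459]
```

Run:
```python
from h import *
env.goto([549,-137,300],[np.pi,0,1.57])
c=snap("wrist","w_vice"); print(c["mtx"].round(1).tolist(),(-c["R"].T@c["t"]).round(0),c["R"].round(3).tolist(),env.current_tool_pos(),env.current_time_s())
env.goto([550,182,300],[np.pi,0,1.44])
c=snap("wrist","w_rack"); print((-c["R"].T@c["t"]).round(0),env.current_time_s(),env.current_ft_force())
im=np.vstack([cv2.imread("pics/w_vice.png"),cv2.imread("pics/w_rack.png")])
cv2.imwrite("pics/both.png",cv2.resize(im,(480,600),interpolation=cv2.INTER_AREA))
```

```text
[[301.1, 0.0, 326.5], [0.0, 301.1, 197.0], [0.0, 0.0, 1.0]] [550. -62. 444.] [[1.0, -0.004, -0.001], [-0.004, -0.955, 0.296], [-0.002, -0.296, -0.955]] [ 548.69185489 -138.6768161   299.64084556] 2.0417
[562. 256. 444.] 3.3083 [-0.28047866 -0.36532485  0.08123846]
```

View pics/both.png

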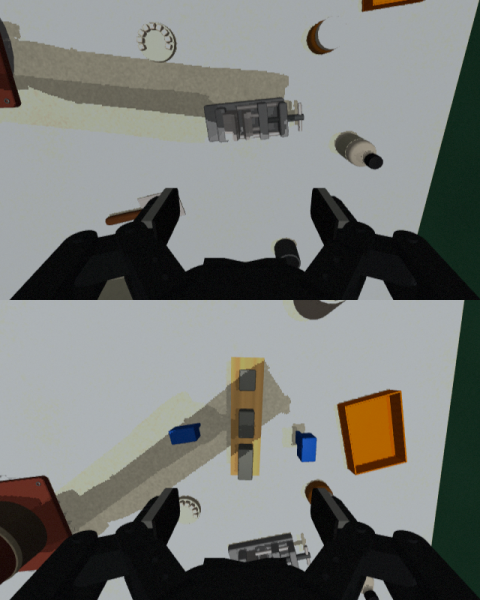

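The wrist views show the vice lying along world x, with its screw handle at the far +x end, and the rack with thin at the far +y end, then mid, then thick. I'll take closer views of both.

Run:
```python
from h import *
env.goto([550,150,215],[np.pi,0,1.44]); c=snap("wrist","r1"); print((-c["R"].T@c["t"]).round(0))
env.goto([550,-170,200],[np.pi,0,1.57]); env.line_to([550,-170,135]); c=snap("wrist","v1"); print((-c["R"].T@c["t"]).round(0))
env.line_to([510,-170,135]); c=snap("wrist","v2"); env.line_to([590,-170,135]); c=snap("wrist","v3")
print(env.current_time_s())
v=cv2.imread("pics/v1.png")
cv2.imwrite("pics/v1c.png",cv2.resize(v[60:310,180:460],None,fx=2.4,fy=2.4,interpolation=cv2.INTER_CUBIC))
cv2.imwrite("pics/r1c.png",cv2.imread("pics/r1.png"))
```

```text
[561. 225. 360.]
[552. -93. 280.]
6.8583
```

View pics/v1c.png

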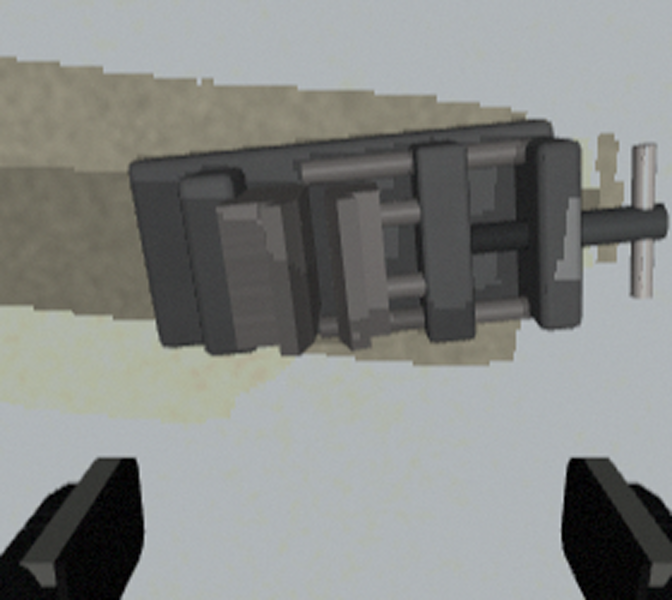

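View pics/r1c.png

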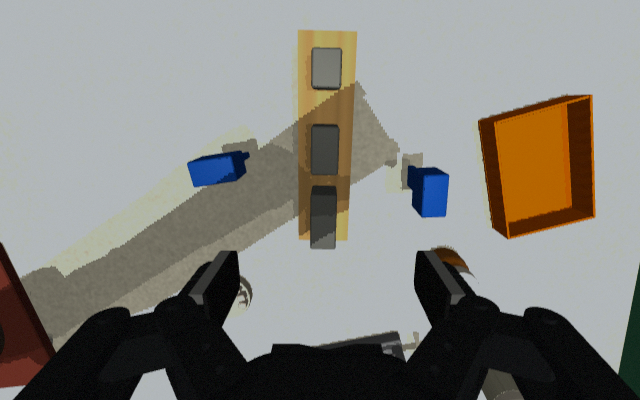

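Run:
```python
from h import *
c=load("r1"); P=[ray(c,uv,65) for uv in((299,30),(357,31),(347,240),(299,239))]
print("rack corners",np.round([p[:2] for p in P],1).tolist(),[round(float(np.linalg.norm(P[i]-P[(i+1)%4])),1) for i in range(4)])
bgr=cv2.cvtColor(c["pixels"],cv2.COLOR_RGB2BGR); hsv=cv2.cvtColor(bgr,cv2.COLOR_BGR2HSV)
roi=np.zeros(hsv.shape[:2],np.uint8); roi[35:250,303:346]=1
m=((hsv[...,1]<60)&(roi>0)&(hsv[...,2]<170)).astype(np.uint8)
m=cv2.morphologyEx(m,cv2.MORPH_OPEN,np.ones((5,5)))
cs,_=cv2.findContours(m,cv2.RETR_EXTERNAL,cv2.CHAIN_APPROX_NONE)
for k in cs:
    if cv2.contourArea(k)>300:
        x,y,w,h=cv2.boundingRect(k); print("blob",x,y,w,h,"top edge mid at z101",ray(c,(x+w/2,y),101).round(1),"bot",ray(c,(x+w/2,y+h),101).round(1),"width",(ray(c,(x+w,y),101)-ray(c,(x,y),101))[0].round(1))
T=[]
for n,x0 in(("v2",329),("v3",212)):
    g=cv2.cvtColor(load(n)["pixels"],cv2.COLOR_RGB2GRAY)[132:214,x0:x0+78]
    g=cv2.normalize(g.astype(float),None,0,255,cv2.NORM_MINMAX); g=(255*(g/255)**.6).astype(np.uint8)
    b=cv2.resize(g,None,fx=5,fy=5,interpolation=cv2.INTER_CUBIC)
    for i in range(0,78,10):
        cv2.line(b,(i*5,0),(i*5,8),255,1); cv2.putText(b,str(x0+i),(i*5,20),0,.35,255,1)
    for i in range(0,82,10): cv2.line(b,(0,i*5),(8,i*5),255,1); cv2.putText(b,str(132+i),(10,i*5+5),0,.35,255,1)
    T.append(b)
cv2.imwrite("pics/vz.png",np.hstack(T))
```

```text
rack corners [[545.7, 289.4], [595.8, 281.9], [564.6, 84.0], [513.8, 92.0]] [50.7, 200.4, 51.4, 200.0]
blob 310 186 27 64 top edge mid at z101 [549.4 156.3 101. ] bot [540.9  93.9 101. ] width 23.8
blob 311 125 28 50 top edge mid at z101 [557.8 208.5 101. ] bot [552.1 166.1 101. ] width 23.2
blob 312 48 30 41 top edge mid at z101 [567.2 266.3 101. ] bot [563.3 236.5 101. ] width 23.2<stdin>:15: RuntimeWarning: invalid value encountered in power
<stdin>:15: RuntimeWarning: invalid value encountered in cast
```

View pics/vz.png

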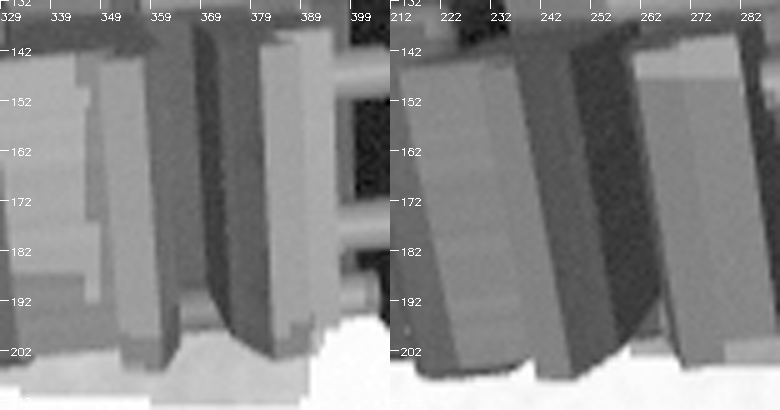

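The two stereo views of the vice are clear. The fixed cheek is on the −x side: top edge u≈358 (v2) and 237 (v3), break line ≈248 in v3. The spring cheek is on the +x side, with its break at ≈373 in v2. The rack corners and handle positions agree to within about 1 mm. Next come the edge lines as numbers, plus clearances to the bystanders.

Run:
```python
from h import *
for n,a,b in(("v1",270,350),("v2",340,400),("v3",225,290)):
    c=load(n); g=cv2.GaussianBlur(cv2.cvtColor(c["pixels"],cv2.COLOR_RGB2GRAY).astype(np.float32),(0,0),.7,sigmaY=1.5)
    print(n,(-c["R"].T@c["t"]).round(1))
    for v in range(145,200,9):
        d=(g[v,a+1:b+1]-g[v,a-1:b-1])/2
        out=[]
        for i in range(1,len(d)-1):
            if abs(d[i])>2 and abs(d[i])>=abs(d[i-1]) and abs(d[i])>abs(d[i+1]):
                den=abs(d[i-1])-2*abs(d[i])+abs(d[i+1]); s=.5*(abs(d[i-1])-abs(d[i+1]))/den
                u=a+i+s; out.append(f"{u:.1f}({d[i]:+.0f}; {ray(c,(u,v),79)[0]:.1f}/{ray(c,(u,v),67)[0]:.1f})")
        print(v,"y79=%.0f"%ray(c,(300,v),79)[1]," ".join(out))
c=load("r1"); hsv=cv2.cvtColor(c["pixels"],cv2.COLOR_RGB2HSV)
m=cv2.inRange(hsv,(105,150,60),(130,255,255)); n,l,s,ce=cv2.connectedComponentsWithStats(m)
for i in range(1,n):
    if s[i,4]>200: x,y,w,h=s[i,:4]; print("blue",[ray(c,p,95)[:2].round(0).tolist() for p in((x,y),(x+w,y+h))])
print("model near",ray(c,(245,278),25)[:2].round(0),"jar",ray(c,(450,250),60)[:2].round(0))
```

```text
v1 [551.5 -92.8 279.6]
145 y79=-119 286.5(-5; 525.2/523.6) 290.7(-2; 527.9/526.5) 296.3(-6; 531.6/530.4) 304.0(-7; 536.7/535.8) 308.9(+6; 540.0/539.3) 320.0(+15; 547.4/547.1) 328.7(+3; 553.1/553.2) 337.8(-10; 559.1/559.5)
154 y79=-125 270.7(+7; 514.4/512.2) 289.7(+2; 527.0/525.6) 297.4(-12; 532.2/531.0) 305.1(-7; 537.3/536.5) 309.9(+6; 540.5/539.9) 316.4(-2; 544.9/544.5) 320.9(+16; 547.9/547.7) 329.6(+3; 553.7/553.8) 338.6(-11; 559.7/560.2) 345.6(-5; 564.4/565.2)
163 y79=-131 272.0(+7; 514.9/512.7) 290.8(+4; 527.6/526.2) 298.5(-12; 532.8/531.6) 306.0(-7; 537.8/537.0) 310.9(+6; 541.1/540.5) 317.8(-2; 545.8/545.4) 321.8(+17; 548.5/548.3) 330.5(+2; 554.3/554.5) 339.4(-10; 560.3/560.9) 345.4(-6; 564.4/565.2)
172 y79=-137 273.5(+6; 515.6/513.4) 299.6(-9; 533.4/532.3) 304.1(+2; 536.4/535.5) 307.2(-8; 538.5/537.7) 311.9(+7; 541.7/541.1) 322.8(+16; 549.1/549.0) 331.2(+2; 554.8/555.0) 340.2(-16; 560.9/561.5)
181 y79=-143 274.9(+7; 516.2/514.1) 300.8(-9; 534.0/532.9) 308.2(-5; 539.1/538.3) 312.6(+6; 542.1/541.6) 323.7(+16; 549.7/549.6)
190 y79=-150 276.2(+7; 516.8/514.8) 301.9(-10; 534.6/533.6
[... 2042 characters left out ...]
8(-9; 532.5/529.0) 250.7(-5; 539.8/536.7) 263.0(+11; 548.0/545.5) 284.3(-15; 562.4/560.7)
172 y79=-137 241.5(-9; 533.1/529.6) 252.4(-5; 540.5/537.5) 264.4(+10; 548.6/546.1) 285.6(-15; 563.0/561.3)
181 y79=-144 243.2(-10; 533.7/530.3) 253.8(-5; 541.0/538.0) 265.9(+11; 549.3/546.8) 286.8(-15; 563.6/561.9)
190 y79=-150 244.8(-10; 534.3/530.9) 255.4(-4; 541.6/538.7) 267.6(+9; 550.1/547.6) 288.1(-15; 564.2/562.6)
199 y79=-156 246.5(-9; 535.0/531.7) 258.9(+6; 543.6/540.8) 261.7(+2; 545.6/542.9) 265.0(+3; 547.8/545.2) 267.1(-9; 549.3/546.8) 269.6(+6; 551.1/548.7) 278.5(+3; 557.2/555.2)
blue [[434.0, 200.0], [471.0, 164.0]]
blue [[638.0, 156.0], [662.0, 109.0]]
model near [431.  30.] jar [676.  55.]
```

The edges agree across the three views to about 0.3 mm. The fixed face is at about (537.5, −139.5) with yaw +5.5°, and the gap is about 7.6 to 8.1 mm, so the thick blade is the likely fit. I'll pick it first and test it by feel.

```bash
cat >> h.py <<'E'
RY=np.radians(81.); VY=np.radians(95.55)
SL={"thin":(565.4,251.8),"mid":(555.1,186.9),"thick":(544.9,121.3)}
VX=np.array([np.cos(.097),np.sin(.097)]); F=np.array([537.5,-139.5])
def ft(k=5):
    o=[]
    for _ in range(k): o.append(env.current_ft_force()); env.pause(.02)
    return np.mean(o,0)
def fv(f): return np.array([f[0]*VX[0]+f[1]*VX[1],-f[0]*VX[1]+f[1]*VX[0],f[2]])
def settle(P,v=150):
    "line to P, then correct the residual error once"
    P=np.asarray(P,float); env.line_to(P,velocity=v); env.pause(.15)
    e=P-env.current_tool_pos()
    if np.linalg.norm(e)>.3: env.line_to(P+e,velocity=20); env.pause(.1)
    return P-env.current_tool_pos()
E
python3 - <<'E'
from h import *
x,y=SL["thick"]
env.line_to([590,-170,200])
env.goto([x,y,230],[np.pi,0,RY]); print(settle([x,y,120]).round(2),ft().round(2))
print(settle([x,y,72],80).round(2),env.current_orientation())
env.gripper_close(60); env.pause(.2)
print(env.current_gripper_width(),ft().round(2),env.current_tool_pos().round(2))
env.line_to([x,y,165],velocity=100); print(ft().round(2),env.current_tool_pos(),env.current_time_s())
snap("side","s1")
E
```

```text
[0.67 0.17 0.96] [0.25 0.04 0.31]
[0.38 0.15 0.48] [3.14143119e+00 1.73096908e-05 1.41367074e+00]
0.269168576726506 [-0.14 -0.07  2.11] [544.64 121.26  71.57]
[ 0.26  0.01 -0.49] [544.45511976 121.15993157 164.18231808] 13.325
```

Run:
```python
from h import *
env.line_to([544.9,121.3,215])
C=F+4.7*VX; env.goto([C[0],C[1],215],[np.pi,0,VY]); print(settle([*C,150]).round(2))
e=np.array([*C,150])-env.current_tool_pos(); f0=ft(10); print("zero",fv(f0).round(2),env.current_orientation())
cmd=np.array([*C,150.])+e*0
off=np.array([*C,150.])-env.current_tool_pos()
z=146.
while z>=130:
    env.line_to([C[0]+off[0],C[1]+off[1],z],velocity=20); env.pause(.1); d=fv(ft()-f0); p=env.current_tool_pos()
    print(z,"tip",(p[2]-61.6).round(1),d.round(2),"x_v",((p[:2]-F)@VX).round(2))
    if d[2]>12 or abs(d[0])>6: break
    z-=2
print(env.current_time_s(),env.current_gripper_width())
```

```text
[0.82 0.19 1.12]
zero [ 0.12  0.15 -0.36] [3.14153159e+00 3.18697645e-05 1.66758577e+00]
146.0 tip 84.4 [-0.07  0.08 -0.39] x_v 5.56
144.0 tip 82.4 [ 0.2  -0.13  0.24] x_v 5.54
142.0 tip 80.4 [-0.05 -0.68 -0.08] x_v 5.55
140.0 tip 78.4 [-0.05 -0.14 -0.3 ] x_v 5.58
138.0 tip 76.4 [-0.06 -0.03 -0.3 ] x_v 5.58
136.0 tip 74.4 [ 0.   -0.48 -0.41] x_v 5.55
134.0 tip 72.3 [-0.72 -0.05 -0.21] x_v 5.39
132.0 tip 70.2 [-3.03 -0.4  -0.01] x_v 5.27
130.0 tip 68.3 [-3.67 -0.49  1.6 ] x_v 5.37
20.0833 0.2722299954178981
```

The blade enters the lips and touches only the spring cheek, with Fx ≈ −3.7 N. I'll shift it slightly toward the fixed face and carry on down, watching the forces.

Run:
```python
from h import *
f0=np.array([0,0,-.4]); tgt=F+4.7*VX
p=env.current_tool_pos(); C=tgt+0.0
env.line_to([*C,130],velocity=10); env.pause(.2); d=fv(ft()-f0); p=env.current_tool_pos(); print("shift",d.round(2),"x_v",((p[:2]-F)@VX).round(2),p[2])
z=128.
while z>=112.9:
    env.line_to([*C,z],velocity=20); env.pause(.1); d=fv(ft()-f0); p=env.current_tool_pos()
    print(z,"tip",(p[2]-61.6).round(1),d.round(2),"x_v",((p[:2]-F)@VX).round(2))
    if d[2]>14 or abs(d[0])>7: break
    if d[0]<-2.5: C=C-.25*VX
    if d[0]>2.5: C=C+.25*VX
    z-=2.5
print(env.current_time_s(),env.current_gripper_width(),env.current_moment())
```

```text
shift [-2.81 -0.57 -0.15] x_v 4.71 129.95959633962107
128.0 tip 66.4 [-3.35 -0.18  2.09] x_v 4.64
125.5 tip 63.7 [-3.75 -0.07  1.57] x_v 4.27
123.0 tip 61.0 [-4.36 -0.08 -1.28] x_v 3.9
120.5 tip 58.7 [-3.1  -0.2  -2.21] x_v 3.89
118.0 tip 56.3 [-2.32 -0.35 -2.51] x_v 3.77
115.5 tip 53.8 [-1.51 -0.55 -2.41] x_v 3.77
113.0 tip 51.3 [-1.12 -0.59 -2.21] x_v 3.78
23.8 0.27059201324338233 [-0.23574289  0.30884008  0.029967  ]
```

The blade slid in with a steady resistance of about 2 to 3 N and a side load that died away. Nothing has jammed. I'll release it, back off straight up and check that it stays put.

Run:
```python
from h import *
p=env.current_tool_pos()
env.gripper_open(); env.pause(.3); print("after open",ft().round(2))
env.line_to([p[0],p[1],200]); 
a=snap("side","s2"); env.line_to([p[0],p[1]-70,230]); env.pause(1.0); snap("wrist","w2"); b=snap("side","s3")
print(env.current_time_s(),env.current_ft_force())
u,v=proj(b,[542,-139,100]).astype(int); print(u,v)
def z(n,u,v,w,h,f): return cv2.resize(cv2.imread(f"pics/{n}.png")[v-h:v+h,u-w:u+w],None,fx=f,fy=f,interpolation=cv2.INTER_CUBIC)
A=z("s3",u,v,50,50,4)
q=proj(load("w2"),[542,-139,110]).astype(int); print(q)
B=z("w2",int(q[0]),int(np.clip(q[1],80,319)),80,80,2.5)
cv2.imwrite("pics/chk.png",np.hstack([A,B]))
```

```text
after open [ 0.12 -0.13 -0.44]
27.35 [ 0.52294241 -0.24177687  0.0771931 ]
337 184
[334 111]
```

View pics/chk.png

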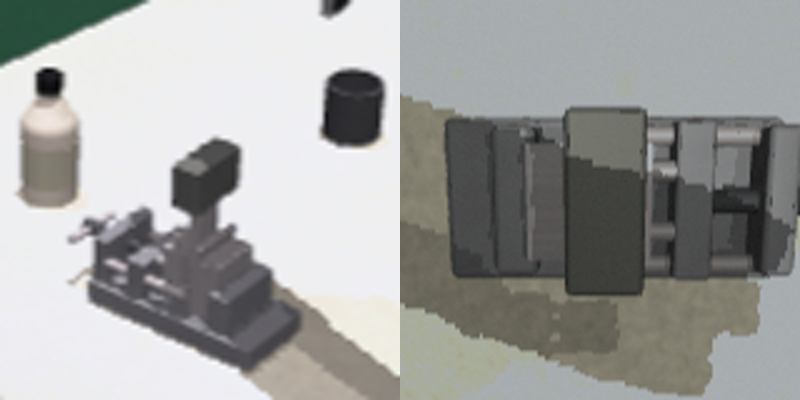

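The handle stands upright and clear of the vice, at about (207,177) in the left crop, with roughly half of the blade still visible above the lips. One numeric height check remains before I hand in.

Run:
```python
from h import *
b=load("s3"); env.pause(.5); d=snap("side","s4")
c0=F+4.5*VX
for z in(118,124.3,130): print(z,proj(b,[*c0,z]).round(1))
g=cv2.cvtColor(d["pixels"],cv2.COLOR_RGB2GRAY)[165:192,327:350]; m=(g<100).astype(np.uint8)
n,l,s,ce=cv2.connectedComponentsWithStats(m); i=1+s[1:,4].argmax(); print("handle blob",s[i],ce[i]+[327,165])
w=load("w2"); P=[ray(w,(334-80+u/2.5,111-80+v/2.5+0),142.3) for u,v in((167,108),(245,110),(243,294),(167,292))]
print("top face",np.round([p[:2] for p in P],1).tolist(), "centre",np.mean(P,0).round(1))
dif=cv2.absdiff(b["pixels"],d["pixels"])[160:230,300:380].max(); print("s3-s4 max diff near vice",dif)
```

```text
118 [338.2 178.7]
124.3 [338.2 176.8]
130 [338.3 175.1]
handle blob [  3   4  17  23 233] [338.08583691 179.49785408]
top face [[529.0, -113.3], [551.3, -111.7], [557.1, -163.9], [533.8, -165.5]] centre [ 542.8 -138.6  142.3]
s3-s4 max diff near vice 59
```

Run:
```python
from h import *
c0=F+4.5*VX
for n in("s2","s3","s4"):
    g=cv2.cvtColor(load(n)["pixels"],cv2.COLOR_RGB2GRAY).astype(float)
    r=[]
    for cols in((331,336),(340,345)):
        p=g[155:200,cols[0]:cols[1]].mean(1); r.append(p.round(0).astype(int)[8:40].tolist())
    print(n,*r,sep="\n")
hx=[(sx*12,sy*27) for sx in(-1,1) for sy in(-1,1)]
VYv=np.array([-VX[1],VX[0]])
for zc in(118,124.3):
    print(zc,[proj(load("s4"),[*(c0+a*VX+b*VYv),zc+h]).round(1).tolist() for a,b in hx for h in(18,-18)])
dd=cv2.absdiff(load("s3")["pixels"],load("s4")["pixels"])[160:230,300:380].max(2); print(np.argwhere(dd>25)[:12].tolist(),(dd>25).sum())
```

```text
s2
[239, 239, 239, 239, 239, 239, 239, 238, 230, 173, 137, 78, 75, 70, 61, 59, 60, 59, 59, 59, 59, 59, 66, 105, 165, 196, 194, 161, 97, 98, 102, 99]
[239, 239, 239, 239, 237, 206, 100, 75, 63, 63, 61, 57, 55, 54, 54, 54, 53, 53, 56, 84, 140, 173, 188, 190, 190, 190, 188, 166, 116, 99, 95, 92]
s3
[239, 239, 239, 239, 239, 239, 239, 239, 231, 180, 163, 137, 125, 104, 70, 59, 59, 59, 60, 59, 59, 59, 67, 106, 165, 196, 194, 160, 105, 111, 103, 99]
[239, 239, 239, 239, 237, 206, 101, 79, 79, 77, 71, 63, 56, 53, 54, 54, 53, 53, 56, 83, 141, 173, 188, 190, 190, 190, 188, 166, 116, 98, 94, 91]
s4
[239, 239, 239, 239, 239, 239, 239, 239, 231, 180, 163, 137, 125, 104, 70, 60, 60, 59, 59, 59, 59, 59, 67, 105, 165, 196, 194, 160, 105, 111, 103, 99]
[239, 239, 239, 239, 237, 206, 101, 78, 79, 77, 71, 63, 56, 53, 54, 53, 54, 53, 56, 83, 140, 173, 188, 190, 190, 190, 188, 166, 116, 99, 95, 91]
118 [[347.3, 171.0], [346.7, 181.8], [336.1, 178.3], [335.7, 189.2], [340.6, 168.4], [340.1, 179.1], [329.3, 175.5], [329.0, 186.4]]
124.3 [[347.4, 169.1], [346.8, 179.9], [336.2, 176.3], [335.8, 187.3], [340.7, 166.5], [340.2, 177.2], [329.4, 173.6], [329.0, 184.6]]
[[66, 46]] 1
```

```bash
python3 -c "
from rig import env
print(env.current_time_s(),env.current_ft_force()); env.job_done()"
```

```text
27.9 [ 0.85550459 -0.17023852  0.93423627]
the job is handed in; nothing more can be done
```

The thick (9 mm) blade is standing upright in the vice with about half its length down, and I handed the job in at 27.9 s. I never picked up the thin and mid blades, which stayed in the rack. I also kept clear of the blue look-alikes and everything else on the bench.

**Choosing the blade:** three wrist views put the gap at about 7.6–8.1 mm, so I tried the thick blade first. It slid through the lips without sticking, so I did not test the other two.

**Checks after release:**
- **Staying put:** the blade did not move between side pictures taken straight after release and more than 1.5 s later, with the gripper well clear.
- **Depth:** the handle centre is about 120–124 mm above the bench. That puts the tip near 49 mm, with roughly 28–30 of the 55 mm pushed in.

**Readings that disagreed:**
- **Drag:** the vertical force at rest was only about 2 N and changed sign partway down. That looks like the arm settling back slightly after each step. The drag is therefore clear from the blade holding by itself, not from a clean force reading on the way down.
- **Side force:** my first approach was about 0.9 mm too far toward the spring cheek. The side force peaked at about 4.4 N while I corrected it, then fell to about 1 N.
- **Handle size:** the handle top measured about 3% small in the last wrist view. That would fit the handle sitting a few millimetres lower, but the side view put it no more than about 4 mm below where I released it.

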